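# Swing the loupe over two mineral specimens

### The job

Visitors want to compare two minerals on the loupe stand. With a finger, gently push the loupe's swing arm round until its lens is centred over the crystal cluster and let it rest there for two seconds; then push the arm until the lens is centred over the flat slab, leave it there and draw back. Do not touch the stones, and leave everything else standing where it is.

Things in the scene. Friction and masses are not known exactly. Their poses are not given: they have to be found in the camera images.
- board: fixed loupe stand: dark wooden board 12 mm thick with a steel post. Origin on the table below the post axis, z up; the board spans x -195 to +40, y -155 to +155 mm. Three round rubber pads, 3 mm thick, 64 mm wide, each carrying one stone in any order, lie on the -x side, centres 155 mm from the post axis at loupe angles +0.8, 0 and -0.8 rad
- loupe (a joint): swing angle q of the loupe about the vertical post axis, rad, counter-clockwise from above positive, stops at -1.2 and +1.2. The arm points from the post along (-cos q, -sin q) in the board frame. It turns stiffly (0.14 N m friction, about 1.5 N at 90 mm from the post) and stays where it is left
- lens (a point): centre of the round lens at the end of the arm, 155 mm from the post axis, 123 mm above the table; black rim 74 mm across and 10 mm thick, passing 35 mm or more above all the stones
- bar_mid (a point): point on the middle of the swing arm, 90 mm from the post axis, 123 mm above the table: a good place to push. The arm is a straight steel bar 12 mm wide and 16 mm high (115 to 131 mm above the table), bare from 15 to 118 mm from the post axis; nothing within 115 mm of the axis below it stands higher than 20 mm above the table, bar the post
- post_top (a point): top of the loupe's hub, on the post axis, 136 mm above the table; hub 28 mm across
- crystal_mid (a point): centre of the crystal cluster: a rough base 52 mm across with five pointed six-sided crystals standing on it, 66 mm tall; the point lies 30 mm above its underside; loose, stands on one of the pads
- slab_mid (a point): centre of the flat stone slab, 52 by 38 mm and about 15 mm thick; the point lies 8 mm above its underside; loose, lies on one of the pads
- cobble_mid (a point): centre of the smooth round cobble, 56 mm across, 40 mm tall; the point is 20 mm up; loose, stands on the remaining pad; not to be viewed
- eyepiece_a: small black eyepiece, 30 mm across, 55 mm tall, standing on the board between two pads, 155 mm from the post; origin at its underside; leave alone
- film_can: small aluminium can, 28 mm across, 32 mm tall, standing on the board between two pads, 155 mm from the post; origin at its underside; leave alone
- eyepiece_b: larger black eyepiece, 38 mm across, 75 mm tall, standing on the table; origin at its underside; leave alone
- rock_a: grey rock about 80 mm long, 55 mm tall, on the table; origin at its underside; leave alone
- rock_b: rock about 60 mm long, 45 mm tall, on the table; origin at its underside; leave alone
- cup: white ceramic cup, 72 mm across, 85 mm tall, on the table; origin at its underside; leave alone
Mind the look-alikes: they are no part of the job. What is shaped like the part that bears crystal_mid but purple or yellow is not meant.

How it is judged:
By the outcome, as a careful person would: the job done as asked, in the order asked, and still so for the second after the job is handed in, with the robot touching nothing.
It also fails if it takes over 64 s, if anything falls off the work surface, if the arm or the gripper's body presses on something with over 40 N, if the wrist force passes 120 N, or if a joint passes its speed limit or range.

### The arm

A 6-joint arm with a two-finger parallel gripper is mounted at the origin on the work surface. World frame = base frame: x ahead of the robot, y to its left, z up, the work surface at z = 0. Lengths are in m, angles in rad, forces in N, time in s.
With the tool pointing down it reaches from about 0.25 to 0.775 m from the base axis. Payload 4 kg.
Tool frame: the origin (TCP) lies midway between the tips of the shut fingers; the grasp point (between the pads) lies 19 mm behind it; z points along the fingers, y is the direction in which the jaws open and shut (so a half turn about z gives the same grasp; the last joint's range is limited). The gripper opens to 94 mm and grips with 3 to 60 N. Pads are 16 mm wide; open, the fingers measure 119 mm over their backs; the gripper's body (75 mm by 177 mm) begins 78 mm behind the grasp point.
Start: joints at [1.159, 0.087, 1.371, -0, 1.684, -0.103], TCP at [0.167, 0.524, 0.178] pointing down, gripper open.
Joint ranges: [-3.1, 3.1], [-0.76, 2.03], [0.27, 2.55], [-1.08, 4.22], [0.17, 2.65], [-2.57, 2.57]. Speed limits (rad/s): [2.79, 2.79, 3.14, 3.14, 3.14, 3.14].

### API

Orientations are given as [roll, pitch, yaw] about the fixed x, y, z axes, in that order (R = Rz(yaw) Ry(pitch) Rx(roll)).
In Python, from bench import get_obs, snapshot, ticket gives the robot as it stands.
- The arm moves only by the shell command python3 -m creep 'ROWS' [OPENING]. ROWS is JSON, a list that holds one entry, the list of rows, each a list of 4 numbers: the shift along the tool's x, y, z in mm, then the turn about the tool's z in degrees. A call has 1 to 8 rows; each row shifts and turns the commanded pose from where the row before left it, along the tool's axes as they then stand; what a row does not reach is not made up. A row lasts 1/8 s, in which the tool goes at most 62.5 mm and 10.7 degrees, less where a joint would pass 70% of its speed; a pose out of reach is approached as far as the arm can. A call with a gripper value outside its range is refused whole. OPENING is the opening, from 0 (shut) to 1 (fully open), set as the call begins (- or left out, the last holds). The fingers move at their own pace and stop on an object; the grip force is fixed at half the most. Time passes only in rows, so rows that do not move let the fingers close. It gives the time, the measured TCP pose, the force and the opening at its end, in the units of the state.
- get_obs(): the state, without advancing time (a new reading comes with each control period).
- snapshot(name): name is "scene" or "top" or "wrist"; returns a dict with "color" (384x512x3 uint8, red, green, blue), "depth" (384x512 float32, m along the optical axis (not along the pixel's ray), 0 where there is no reading), "fx", "fy", "cx", "cy" (pixels), "extrinsics" (4x4, takes a point from world to camera coordinates). Camera axes: x right, y down, z forward; pixel columns grow to the right and rows downward; lengths in m; the calibration is good to about 2 mm. A picture is of the moment at which its call begins.
- ticket.close_job(): hands the job in, once; it reports no verdict.
The state is a dict: "time": time; "joint_positions": joint angles; "qvel": joint speeds; "joint_torque": joint torques, N m; "tool_pos": TCP position; "ee_rot": TCP orientation; "wrist_force": force on the tool from outside, world axes, zero at the start; "wrist_torque": the same for the moment, N m; "width": finger opening in m.
Only numpy, scipy, OpenCV 4.12 (cv2) and the standard library are available. Lean on these libraries where they do the work, as an engineer would, in place of code of your own. Each camera call takes 0.05 s, during which the arm holds its last target. There are 200 camera calls.

## Working session

There is one attempt and no reset: what is moved stays moved. The work goes in short steps, Python scripts to look and compute and a shell command to move; the robot and the scene stay as the last step left them, time stands still between calls to the robot, and variables do not carry over. Pictures are saved under pics/ and viewed, on a budget of 10 in all, crops included, one or two more only if the job needs it, and the job is handed in when it is done.

```bash
ls; mkdir -p pics
cat > h.py <<'E'
import numpy as np, cv2
from bench import get_obs, snapshot, ticket
def snap(n,save=None):
    s=snapshot(n); np.savez('last_%s.npz'%n,**s)
    if save: cv2.imwrite('pics/'+save,s['color'][...,::-1])
    return s
def world(s,u,v,d=None,z=None):
    E=np.array(s['extrinsics']); R,t=E[:3,:3],E[:3,3]; c=-R.T@t
    r=R.T@np.array([(u-s['cx'])/s['fx'],(v-s['cy'])/s['fy'],1.])
    return c+r*(d if d is not None else (z-c[2])/r[2])
E
python3 - <<'E'
from h import *
a=snap('top'); b=snap('scene')
for n,s in(('top',a),('scene',b)): print(n,s['fx'],np.round(s['extrinsics'],3).tolist())
cv2.imwrite('pics/top.png',a['color'][...,::-1]); cv2.imwrite('pics/scene.png',b['color'][...,::-1])
o=get_obs(); print({k:np.round(v,3).tolist() for k,v in o.items()})
E
```

```text
pics
top 421.91271110606976 [[0.015, -1.0, 0.025, -0.035], [-0.998, -0.016, -0.054, 0.521], [0.054, -0.024, -0.998, 1.293], [0.0, 0.0, 0.0, 1.0]]
scene 396.48132082421694 [[0.24, 0.971, -0.001, -0.13], [0.606, -0.151, -0.781, -0.238], [-0.758, 0.187, -0.624, 1.526], [0.0, 0.0, 0.0, 1.0]]
{'time': 0.1, 'joint_positions': [1.159, 0.088, 1.372, -0.0, 1.684, -0.103], 'qvel': [-0.002, -0.002, -0.005, -0.0, 0.0, 0.001], 'joint_torque': [0.002, -34.125, -30.33, 0.072, 0.03, -0.0], 'tool_pos': [0.167, 0.523, 0.177], 'ee_rot': [-3.14, -0.0, 2.833], 'wrist_force': [-0.092, 0.473, -0.382], 'wrist_torque': [-0.023, -0.002, 0.026], 'width': 0.094}
```

View pics/top.png

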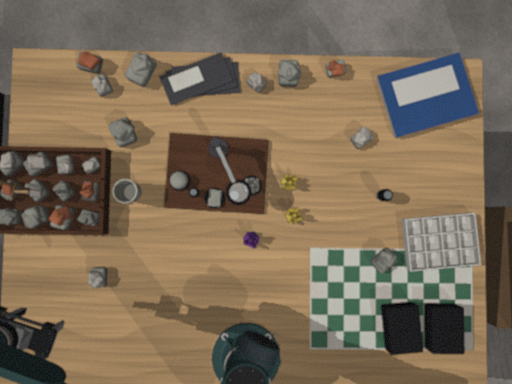

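View pics/scene.png

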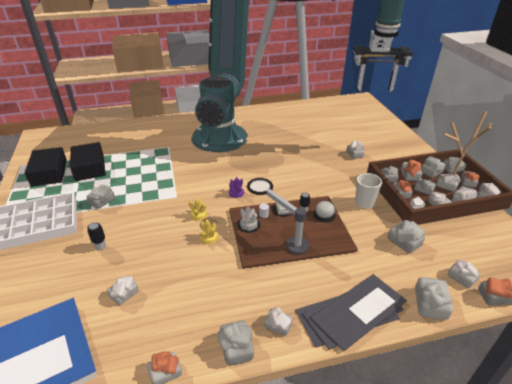

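The top view shows the post at about (218,147), the lens at (238,192), the cobble at (179,180), the slab at (215,198) and the grey crystal cluster at (254,185). The yellow clusters at (289,182) and (293,215) and the purple one at (251,240) are look-alikes standing off the board. Next I'll take a close crop and measure.

Run:
```python
from h import *
s=dict(np.load('last_top.npz')); c=s['color']; d=s['depth']
cv2.imwrite('pics/crop.png',cv2.resize(c[125:221,155:275],None,fx=6,fy=6,interpolation=cv2.INTER_CUBIC)[...,::-1])
hsv=cv2.cvtColor(c,cv2.COLOR_RGB2HSV)
# height map by depth
E=s['extrinsics'];R,t=E[:3,:3],E[:3,3]
v,u=np.mgrid[125:221,155:275]
dd=d[125:221,155:275]
P=np.stack([(u-s['cx'])/s['fx']*dd,(v-s['cy'])/s['fy']*dd,dd],-1)
W=(P-t)@R
np.save('W.npy',W)
z=W[...,2]
print('table z',np.median(z[:5]))
for lo,hi in((.11,.15),(.02,.10)):
    m=((z>lo)&(z<hi)).astype(np.uint8)
    n,l,st,ce=cv2.connectedComponentsWithStats(m)
    for i in range(1,n):
        if st[i,4]>15:
            w=W[l==i]; print(lo,st[i].tolist(),'px',np.round(ce[i]+[155,125],1),'mean',np.round(w.mean(0),3),'min',np.round(w.min(0),3),'max',np.round(w.max(0),3))
# board corners: dark pixels
m=((c.max(2)<95)&(hsv[...,1]>60)).astype(np.uint8); m[:125]=0;m[221:]=0;m[:,:155]=0;m[:,275:]=0
m=cv2.morphologyEx(m,cv2.MORPH_CLOSE,np.ones((5,5)))
k=max(cv2.findContours(m,0,2)[0],key=cv2.contourArea)
r=cv2.minAreaRect(k); b=cv2.boxPoints(r); print('rect',r)
for q in b: print(q,np.round(world(s,*q,z=.012),4))
```

```text
table z -0.0006493839591384466
0.11 [56, 13, 40, 68, 755] px [232.8 181. ] mean [0.529 0.044 0.127] min [ 0.461 -0.006  0.114] max [0.65  0.107 0.14 ]
0.02 [64, 14, 9, 16, 58] px [223.4 146.9] mean [0.641 0.078 0.023] min [0.619 0.067 0.02 ] max [0.666 0.092 0.041]
0.02 [54, 19, 11, 14, 68] px [213.  151.6] mean [0.626 0.11  0.023] min [0.609 0.091 0.02 ] max [0.649 0.123 0.05 ]
0.02 [15, 47, 18, 18, 249] px [178.3 180.2] mean [0.534 0.21  0.048] min [0.508 0.186 0.028] max [0.559 0.238 0.059]
0.02 [90, 53, 14, 15, 145] px [252.8 184. ] mean [ 0.526 -0.014  0.047] min [ 0.503 -0.031  0.023] max [0.546 0.01  0.082]
0.02 [34, 63, 10, 10, 86] px [193.5 192.5] mean [0.497 0.162 0.064] min [0.484 0.149 0.039] max [0.511 0.176 0.074]
0.02 [52, 65, 15, 18, 206] px [214.1 198.1] mean [0.482 0.103 0.028] min [0.455 0.083 0.02 ] max [0.507 0.125 0.037]
rect ((215.9517822265625, 173.1751251220703), (100.8145751953125, 74.3106689453125), 4.085616588592529)
[163.02539 206.64467] [0.4538 0.2608 0.012 ]
[168.3198  132.52284] [0.6843 0.2506 0.012 ]
[268.87817 139.70558] [ 0.6677 -0.0628  0.012 ]
[263.58377 213.82741] [ 0.4362 -0.0495  0.012 ]
```

View pics/crop.png

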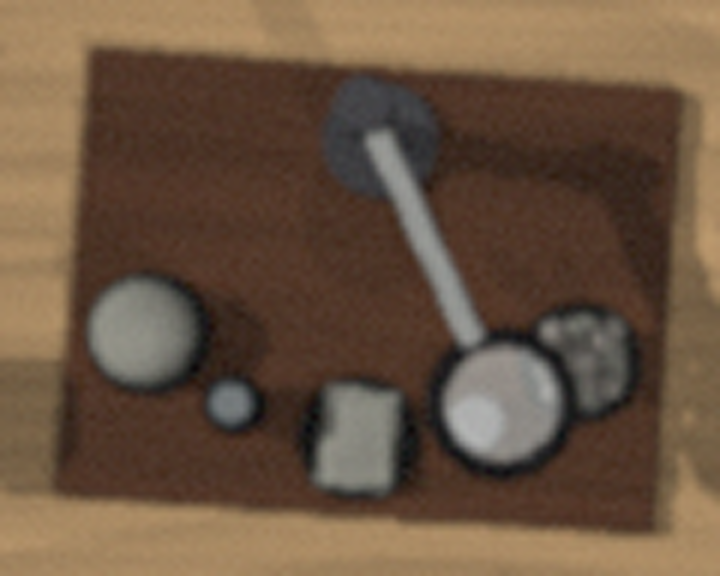

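```bash
cat >> h.py <<'E'
POST=np.array([.638,.0957]); YAW=-.052
def loupe(s,box=None):
    """q from depth points at bar/lens height"""
    d=s['depth']; E=s['extrinsics'];R,t=E[:3,:3],E[:3,3]
    v,u=np.mgrid[:384,:512]
    W=(np.stack([(u-s['cx'])/s['fx']*d,(v-s['cy'])/s['fy']*d,d],-1)-t)@R
    r=np.hypot(W[...,0]-POST[0],W[...,1]-POST[1])
    return W,r,(d>0)&(W[...,2]>.112)&(W[...,2]<.14)
def ang(p): return np.arctan2(-(p[1]-POST[1]),-(p[0]-POST[0]))-YAW
E
python3 - <<'E'
from h import *
for n in('top','scene'):
    s=dict(np.load(f'last_{n}.npz')); W,r,m=loupe(s)
    hub=m&(r<.025)&(W[...,2]>.125); print(n,'hub',hub.sum(),W[hub].mean(0).round(4))
    L=m&(r>.12)&(r<.2); p=W[L]; 
    if len(p)>10:
        (c,rad)=cv2.minEnclosingCircle(p[:,:2].astype(np.float32)); print('lens',len(p),np.round(c,4),round(rad,4),'z',p[:,2].mean().round(4),'q',ang(c).round(3),'r',np.hypot(*(c-POST)).round(4))
    B=m&(r>.03)&(r<.11); p=W[B]
    if len(p)>10:
        l=cv2.fitLine(p[:,:2].astype(np.float32),2,0,.01,.01).ravel(); off=np.cross(l[:2],POST-l[2:]); a=np.arctan2(-l[1]*-np.sign(l[0]),-l[0]*-np.sign(l[0])); print('bar',len(p),l.round(4),'q',(a-YAW).round(3),'perp off of post',off.round(4))
    for nm,(u,v) in (('hub',(218.2,147.9)),('lens',(238.7,191.9))):
        if n=='top': print(nm,'ray',world(s,u,v,z=.136 if nm=='hub' else .128).round(4))
    # crystal/slab points
    for q,nm in((.8,'crystal'),(0,'slab'),(-.8,'cobble')):
        c=POST-.155*np.array([np.cos(q+YAW),np.sin(q+YAW)])
        k=(np.hypot(W[...,0]-c[0],W[...,1]-c[1])<.045)&(W[...,2]>.019)&(W[...,2]<.1)
        if k.sum()>5:
            p=W[k]; print(nm,'pad',c.round(4),'pts',k.sum(),p.mean(0).round(4),'min',p.min(0).round(3),'max',p.max(0).round(3))
s=dict(np.load('last_scene.npz'))
cv2.imwrite('pics/sc.png',cv2.resize(s['color'][165:275,180:360],None,fx=4,fy=4,interpolation=cv2.INTER_CUBIC)[...,::-1])
E
```

```text
top hub 89 [0.6342 0.0942 0.1341]
lens 517 [0.498  0.0287] 0.0368 z 0.1251 q 0.498 r 0.1552
bar 118 [0.9004 0.435  0.5757 0.0664] q 0.502 perp off of post -0.0007
hub ray [0.6211 0.0862 0.136 ]
lens ray [0.4983 0.0264 0.128 ]
crystal pad [ 0.5244 -0.0097] pts 154 [ 0.5253 -0.015   0.0452] min [ 0.494 -0.037  0.019] max [0.552 0.01  0.082]
slab pad [0.4832 0.1038] pts 213 [0.482  0.1034 0.028 ] min [0.455 0.073 0.019] max [0.513 0.135 0.037]
cobble pad [0.5359 0.2124] pts 251 [0.5338 0.2103 0.0479] min [0.508 0.186 0.02 ] max [0.559 0.243 0.059]
scene hub 117 [0.6403 0.0929 0.1342]
lens 356 [0.5001 0.0289] 0.037 z 0.1265 q 0.503 r 0.1533
bar 179 [0.9036 0.4283 0.5773 0.0628] q 0.495 perp off of post 0.0037
crystal pad [ 0.5244 -0.0097] pts 299 [ 0.5327 -0.0109  0.0442] min [ 0.505 -0.032  0.019] max [0.553 0.013 0.08 ]
slab pad [0.4832 0.1038] pts 98 [0.4968 0.0959 0.0269] min [0.459 0.078 0.019] max [0.517 0.125 0.034]
cobble pad [0.5359 0.2124] pts 261 [0.5484 0.2076 0.0451] min [0.517 0.186 0.019] max [0.569 0.237 0.058]<stdin>:10: DeprecationWarning: Arrays of 2-dimensional vectors are deprecated. Use arrays of 3-dimensional vectors instead. (deprecated in NumPy 2.0)
```

View pics/sc.png

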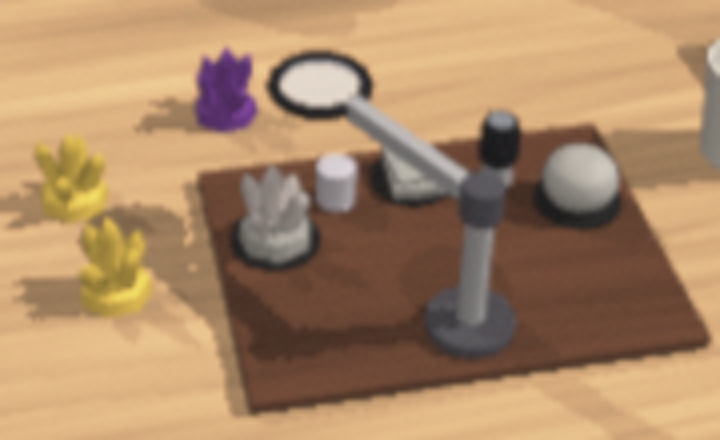

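The stones sit within 3 mm of where the pads should be: crystal cluster at q≈+0.80, slab at q≈0, cobble at −0.8. The loupe is at q≈0.50. The candidates for the cluster in the scene crop are grey (275,215), purple (225,90), and yellow (70,180) and (115,265). I choose the grey one on the board pad. Moving to the +y side of the bar with the fingers shut.

```bash
python3 -m creep '[[[-48,-27,0,0],[-48,-27,0,0],[-48,-27,0,0],[-48,-27,0,0],[-48,-27,0,0],[-48,-27,0,0],[-48,-27,0,0],[-48,-27,0,0]]]' 0
```

```text
time: 1.1
tool_pos: [0.4681, 0.2, 0.1777]
ee_rot: [-3.142, -0.001, 2.833]
wrist_force: [1.1, 0.7, 0.5]
width: 0.0174
```

```bash
python3 -m creep '[[[-48,-27,0,0],[-48,-27,0,0],[0,0,0,-10],[0,0,0,-10],[0,0,0,-10],[0,0,0,-10],[0,0,0,0],[0,0,0,0]]]'
cat > t.py <<'E'
import sys
from h import *
o=get_obs(); p=o['tool_pos']; y=o['ee_rot'][2]; g=np.array(eval(sys.argv[1]))
d=g-np.array(p)
X=np.array([np.cos(y),np.sin(y)]);Y=np.array([np.sin(y),-np.cos(y)])
print('pos',np.round(p,4),'rot',np.round(o['ee_rot'],3),'shift mm',np.round([d[:2]@X*1e3,d[:2]@Y*1e3,-d[2]*1e3],1),'tool x dir deg',np.degrees(y).round(1),'j',np.round(o['joint_positions'],2),'t',o['time'],'f',np.round(o['wrist_force'],2))
E
python3 t.py '[.545,.115,.105]'
```

```text
time: 2.1
tool_pos: [0.5422, 0.1209, 0.1778]
ee_rot: [3.141, -0.001, -2.755]
wrist_force: [-0.4, 0.5, -0.6]
width: 0.0006
pos [0.5422 0.1209 0.1778] rot [ 3.141e+00 -1.000e-03 -2.755e+00] shift mm [-0.3 -6.5 72.8] tool x dir deg -157.8 j [ 0.12  0.1   1.36  0.    1.68 -1.84] t 2.1 f [-0.38  0.47 -0.64]
```

```bash
python3 -m creep '[[[0,0,30,0],[0,0,30,0],[0,0,13,0],[2,-12,0,0],[2,-10,0,0],[1,-6,0,0],[1,-4,0,0],[1,-4,0,0]]]'; python3 -m creep '[[[1,-5,0,0],[1,-5,0,0],[1,-5,0,0],[1,-5,0,0],[1,-5,0,0],[0,-4,0,0],[0,0,0,0],[0,0,0,0]]]'
cat > q.py <<'E'
import sys
from h import *
for n in('top','scene'):
    s=snap(n,sys.argv[1]+n+'.png'); W,r,m=loupe(s)
    q=-(np.arctan2(W[...,1]-POST[1],-(W[...,0]-POST[0])))-YAW
    L=m&(r>.12)&(r<.2)&(np.abs(q)<1.4); p=W[L]
    if len(p)>10:
        (c,rad)=cv2.minEnclosingCircle(p[:,:2].astype(np.float32)); print(n,'lens',len(p),np.round(c,4),'rad',round(rad,4),'q',ang(c).round(3),'r',np.hypot(*(c-POST)).round(4))
    B=m&(r>.1)&(r<.118)&(np.abs(q)<1.4)
    if B.sum()>4: print(' bar q',np.median(q[B]).round(3),B.sum())
E
python3 q.py a; python3 t.py '[.5581,.0495,.105]'
```

```text
time: 3.1
tool_pos: [0.5498, 0.0847, 0.1056]
ee_rot: [3.142, 0.001, -2.752]
wrist_force: [-0.1, 0.0, -0.2]
width: 0.0002
time: 4.1
tool_pos: [0.556, 0.0563, 0.1052]
ee_rot: [3.141, 0.0, -2.752]
wrist_force: [0.2, -0.9, 0.5]
width: 0.0007
top lens 345 [0.4976 0.0289] rad 0.0365 q 0.496 r 0.1555
scene lens 326 [0.5015 0.0284] rad 0.0362 q 0.51 r 0.1522
 bar q 0.549 28
pos [0.556  0.0564 0.1052] rot [ 3.141  0.    -2.752] shift mm [ 0.6 -7.2  0.2] tool x dir deg -157.7 j [-0.    0.13  1.47  0.    1.54 -1.96] t 4.2 f [-0.19  0.49  0.21]
```

Run:
```python
import cv2,numpy as np
a=cv2.imread('pics/atop.png')[120:225,150:290];b=cv2.imread('pics/ascene.png')[150:270,200:360]
f=lambda i:cv2.resize(i,(560,int(560*i.shape[0]/i.shape[1])),interpolation=2)
cv2.imwrite('pics/a1.png',cv2.resize(np.vstack([f(a),f(b)]),None,fx=.7,fy=.7))
```

```text
(no output)
```

View pics/a1.png

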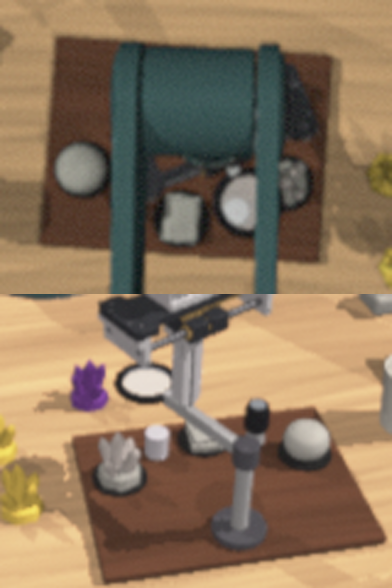

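Run:
```python
from h import *
s=dict(np.load('last_scene.npz')); W,r,m=loupe(s)
for lo,hi in((.10,.115),(.115,.132),(.135,.15),(.15,.165),(.165,.18)):
    k=(np.hypot(W[...,0]-.556,W[...,1]-.056)<.03)&(W[...,2]>lo)&(W[...,2]<hi)
    if k.sum():
        v,u=np.nonzero(k);p=W[k];print(lo,k.sum(),'u',u.min(),u.max(),'v',v.min(),v.max(),p.mean(0).round(4),p.min(0).round(3),p.max(0).round(3))
E=s['extrinsics']
for P in((.556,.0564,.105),(.556,.0564,.16),(.557,.0567,.123)):
    c=E[:3,:3]@P+E[:3,3];print(P,c[0]/c[2]*s['fx']+s['cx'],c[1]/c[2]*s['fy']+s['cy'])
```

```text
0.115 93 u 265 283 v 189 204 [0.559  0.053  0.1265] [0.53  0.035 0.117] [0.584 0.072 0.132]
0.135 42 u 270 281 v 188 197 [0.5627 0.0573 0.1444] [0.552 0.043 0.135] [0.575 0.072 0.15 ]
0.15 51 u 270 281 v 184 191 [0.5625 0.0552 0.1578] [0.554 0.043 0.15 ] [0.57  0.071 0.165]
0.165 57 u 270 281 v 180 187 [0.5627 0.0535 0.1724] [0.553 0.042 0.165] [0.57 0.07 0.18]
(0.556, 0.0564, 0.105) 274.6222417571564 202.14279655647277
(0.556, 0.0564, 0.16) 275.3410917488412 185.4773795294098
(0.557, 0.0567, 0.123) 275.07022381328096 197.02280163360263
```

Run:
```python
import cv2
b=cv2.imread('pics/ascene.png')[160:235,220:320]
cv2.imwrite('pics/a2.png',cv2.resize(b,None,fx=8,fy=8,interpolation=2))
```

```text
(no output)
```

View pics/a2.png

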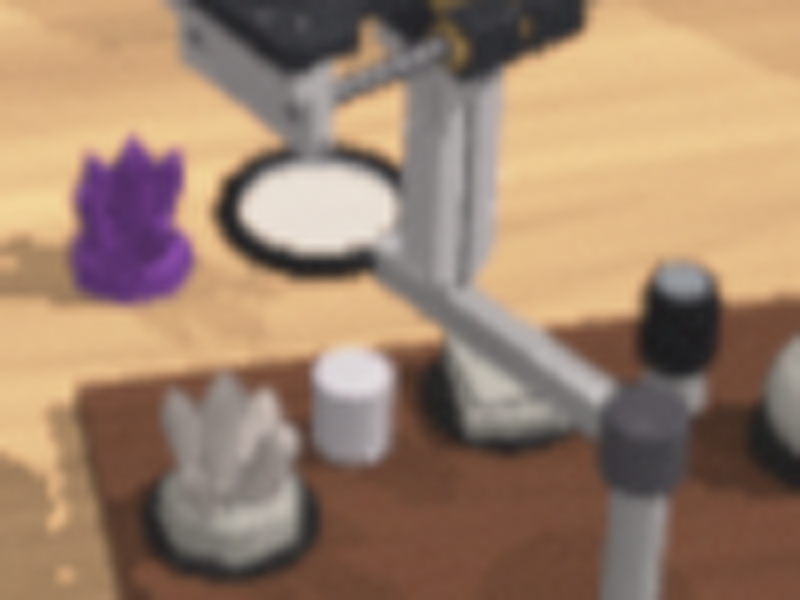

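```bash
python3 - <<'E'
from h import *
s=dict(np.load('last_scene.npz')); W,r,m=loupe(s)
for u in(273,275,277,279,280,281):
    print(u,[(v,*W[v,u].round(3).tolist()) for v in range(184,203,2)])
E
python3 t.py '[.5581,.0495,.105]'
```

```text
273 [(184, 0.565, 0.047, 0.173), (186, 0.565, 0.047, 0.167), (188, 0.564, 0.048, 0.16), (190, 0.563, 0.048, 0.152), (192, 0.566, 0.048, 0.148), (194, 0.558, 0.051, 0.135), (196, 0.56, 0.05, 0.13), (198, 0.557, 0.051, 0.121), (200, 0.424, 0.093, 0.002), (202, 0.447, 0.087, 0.014)]
275 [(184, 0.57, 0.051, 0.176), (186, 0.566, 0.052, 0.166), (188, 0.567, 0.052, 0.161), (190, 0.567, 0.053, 0.154), (192, 0.565, 0.053, 0.146), (194, 0.57, 0.052, 0.143), (196, 0.565, 0.054, 0.133), (198, 0.565, 0.054, 0.126), (200, 0.566, 0.054, 0.121), (202, 0.462, 0.088, 0.026)]
277 [(184, 0.563, 0.058, 0.169), (186, 0.564, 0.058, 0.164), (188, 0.563, 0.059, 0.157), (190, 0.568, 0.058, 0.154), (192, 0.563, 0.059, 0.144), (194, 0.563, 0.06, 0.137), (196, 0.565, 0.059, 0.132), (198, 0.57, 0.058, 0.13), (200, 0.572, 0.057, 0.125), (202, 0.572, 0.058, 0.118)]
279 [(184, 0.561, 0.065, 0.167), (186, 0.562, 0.064, 0.161), (188, 0.562, 0.064, 0.155), (190, 0.561, 0.065, 0.148), (192, 0.559, 0.066, 0.14), (194, 0.397, 0.121, 0.0), (196, 0.566, 0.064, 0.132), (198, 0.573, 0.062, 0.131), (200, 0.581, 0.06, 0.131), (202, 0.578, 0.061, 0.122)]
280 [(184, 0.562, 0.067, 0.167), (186, 0.562, 0.067, 0.161), (188, 0.562, 0.067, 0.154), (190, 0.559, 0.069, 0.145), (192, 0.559, 0.069, 0.139), (194, 0.398, 0.124, 0.0), (196, 0.567, 0.067, 0.133), (198, 0.574, 0.065, 0.131), (200, 0.581, 0.062, 0.131), (202, 0.582, 0.062, 0.125)]
281 [(184, 0.56, 0.07, 0.165), (186, 0.56, 0.07, 0.159), (188, 0.556, 0.072, 0.149), (190, 0.558, 0.072, 0.144), (192, 0.389, 0.13, 0.0), (194, 0.402, 0.126, 0.003), (196, 0.412, 0.123, 0.003), (198, 1.333, -0.195, 0.767), (200, 0.581, 0.065, 0.13), (202, 0.587, 0.063, 0.129)]
pos [0.556  0.0564 0.1052] rot [ 3.141  0.    -2.752] shift mm [ 0.6 -7.2  0.2] tool x dir deg -157.7 j [-0.    0.13  1.47  0.    1.54 -1.96] t 4.2 f [-0.19  0.49  0.21]
```

The picture shows the shut fingers straddling the bar line, with their visible lower edge at z≈0.138. That is above the bar top (0.131), although the reported TCP height is 0.105, so the tips really sit about 32 mm higher than reported. I'll back off, go lower, and check the height from the picture before pushing.

```bash
python3 -m creep '[[[-4,22,0,0],[-4,22,0,0],[0,4,0,0],[0,0,16,0],[0,0,14,0],[0,0,0,0]]]'
python3 - <<'E'
from h import *
s=snap('scene','b.png'); W,r,m=loupe(s); p=get_obs()['tool_pos']; print(p)
k=(np.hypot(W[...,0]-p[0],W[...,1]-p[1])<.022)&(W[...,2]>.06)&(W[...,2]<.2)
w=W[k]; print(k.sum(),'z percentiles',np.percentile(w[:,2],[0,2,5,50]).round(4),'xy',w[:,:2].min(0).round(3),w[:,:2].max(0).round(3))
v,u=np.nonzero(k);print(u.min(),u.max(),v.max())
cv2.imwrite('pics/b1.png',cv2.resize(s['color'][150:240,220:340],None,fx=6,fy=6,interpolation=2)[...,::-1])
E
```

```text
time: 4.95
tool_pos: [0.5435, 0.1029, 0.0724]
ee_rot: [3.14, -0.005, -2.753]
wrist_force: [-0.1, 0.8, 0.1]
width: 0.0008
[0.54431817 0.10301838 0.07363443]
272 z percentiles [0.0993 0.1056 0.1106 0.1453] xy [0.537 0.082] [0.558 0.119]
285 297 199
```

View pics/b1.png

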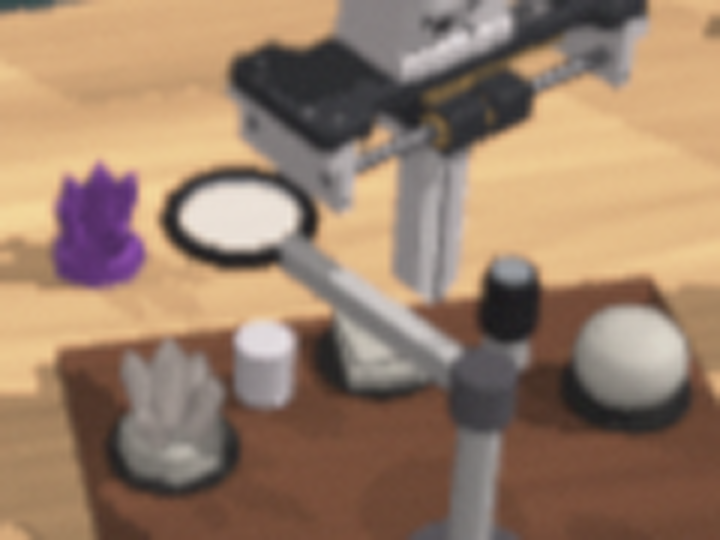

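The tips are now really at z≈0.102, beside the bar and clear of it. Pushing with small steps.

```bash
python3 -m creep '[[[1,-8,0,0],[1,-8,0,0],[1,-6,0,0],[1,-5,0,0],[1,-5,0,0],[1,-5,0,0],[0,0,0,0]]]';  python3 -m creep '[[[1,-4,0,0],[1,-4,0,0],[0,-4,0,0],[0,0,0,0]]]'; python3 q.py c; python3 t.py '[.5581,.0495,.073]'
```

```text
time: 5.88
tool_pos: [0.5537, 0.0668, 0.0752]
ee_rot: [-3.141, -0.0, -2.753]
wrist_force: [0.1, 0.9, 0.0]
width: 0.0003
time: 6.38
tool_pos: [0.5564, 0.0545, 0.0751]
ee_rot: [-3.141, -0.001, -2.753]
wrist_force: [-0.3, 0.0, 0.1]
width: 0.0005
top lens 312 [ 0.5168 -0.0018] rad 0.0365 q 0.729 r 0.1556
scene lens 327 [ 0.5205 -0.0027] rad 0.0364 q 0.749 r 0.1533
 bar q 0.781 46
pos [0.5563 0.0546 0.0751] rot [-3.141e+00 -1.000e-03 -2.753e+00] shift mm [ 0.2 -5.4  2.1] tool x dir deg -157.7 j [-0.    0.15  1.51 -0.    1.48 -1.96] t 6.475 f [-0.18  0.33  0.28]
```

```bash
python3 -m creep '[[[0,-2,0,0],[0,-2,0,0],[0,-1.5,0,0],[0,0,0,0],[0,0,0,0]]]'; python3 q.py d; python3 t.py '[.5581,.0495,.073]'
```

```text
time: 7.1
tool_pos: [0.5585, 0.05, 0.0752]
ee_rot: [-3.141, -0.0, -2.752]
wrist_force: [-1.2, 0.7, -0.3]
width: 0.0009
top lens 306 [ 0.5219 -0.0087] rad 0.0365 q 0.784 r 0.1561
scene lens 344 [ 0.5256 -0.0089] rad 0.0373 q 0.802 r 0.1536
 bar q 0.836 46
pos [0.5584 0.05   0.0752] rot [-3.141 -0.    -2.752] shift mm [ 0.5 -0.3  2.2] tool x dir deg -157.7 j [-0.01  0.15  1.5  -0.    1.48 -1.97] t 7.2 f [ 0.41  1.03 -0.7 ]
```

```bash
python3 -m creep '[[[0,-1,0,0],[0,0,0,0],[0,6,0,0],[0,15,0,0],[0,15,0,0],[0,0,-30,0],[0,0,-40,0],[0,0,0,0]]]'; python3 q.py e
python3 - <<'E'
from h import *
for n in('top','scene'):
    s=dict(np.load(f'last_{n}.npz')); W,r,m=loupe(s)
    c=POST-.155*np.array([np.cos(.8+YAW),np.sin(.8+YAW)])
    for lo in (.019,.03):
        k=(np.hypot(W[...,0]-c[0],W[...,1]-c[1])<.04)&(W[...,2]>lo)&(W[...,2]<.1)
        if k.sum()>5:
            p=W[k]; print(n,lo,k.sum(),p.mean(0).round(4),p.min(0).round(3),p.max(0).round(3))
    # dark pad ring pixels on z=.015
    cc=s['color'].max(2); P=np.argwhere(cc<55)
    w=np.array([world(s,u,v,z=.015) for v,u in P]) if len(P) else np.zeros((0,3))
    w=w[np.hypot(*(w[:,:2]-c).T)<.04]
    if n=='scene' and len(w)>5: print('pad circ',cv2.minEnclosingCircle(w[:,:2].astype(np.float32)),len(w))
s=dict(np.load('last_scene.npz'));t=dict(np.load('last_top.npz'))
f=lambda i:cv2.resize(i,(560,400),interpolation=2)
cv2.imwrite('pics/e1.png',cv2.resize(np.vstack([f(t['color'][130:220,165:291]),f(s['color'][160:250,215:341])]),None,fx=.75,fy=.75)[...,::-1])
E
```

```text
time: 8.2
tool_pos: [0.5473, 0.0836, 0.1495]
ee_rot: [-3.139, 0.008, -2.751]
wrist_force: [-1.0, 0.2, 0.3]
width: 0.0008
top lens 511 [ 0.5232 -0.0097] rad 0.0367 q 0.795 r 0.1559
 bar q 0.776 6
scene lens 384 [ 0.5277 -0.009 ] rad 0.0364 q 0.812 r 0.1521
 bar q 0.845 43
scene 0.019 305 [ 0.5329 -0.0109  0.0443] [ 0.507 -0.032  0.019] [0.552 0.018 0.08 ]
scene 0.03 228 [ 0.5309 -0.0108  0.0507] [ 0.507 -0.03   0.03 ] [0.549 0.011 0.08 ]
pad circ ((0.5293631553649902, -0.009651664644479752), 0.030178071931004524) 34
```

View pics/e1.png

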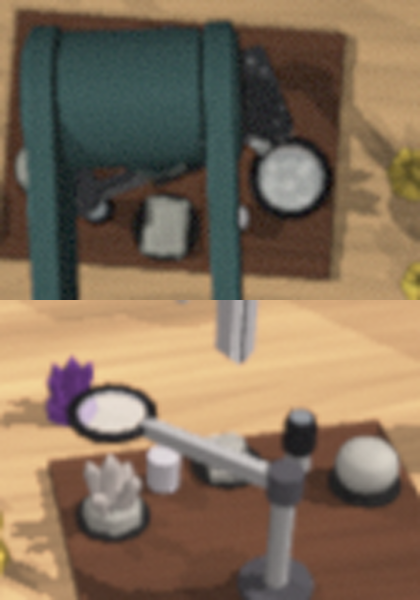

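The lens sits over the crystal cluster: within 2 mm of the pad centre in both views, with the cluster visible through it in the top view. Letting it rest while I cross over the bar and descend on its −y side.

```bash
python3 -m creep '[[[-4,-13,0,0],[-4,-13,0,0],[-4,-13,0,0],[-4,-13,0,0],[-4,-13,0,0],[-4,-12,0,0],[-4,-12,0,0],[0,0,0,0]]]'; python3 -m creep '[[[0,0,0,0],[0,0,0,0],[0,0,0,0],[0,0,0,0],[0,0,0,0],[0,0,0,0],[0,0,0,0],[0,0,0,0]]]';python3 -m creep '[[[0,0,20,0],[0,0,20,0],[0,0,20,0],[0,0,14,0],[0,0,0,0],[0,0,0,0],[0,0,0,0],[0,0,0,0]]]';python3 q.py f; python3 t.py '[.5581,.0495,.073]'
```

```text
time: 9.3
tool_pos: [0.6053, 0.0101, 0.145]
ee_rot: [3.141, -0.0, -2.753]
wrist_force: [0.7, 0.5, -0.7]
width: 0.0007
time: 10.3
tool_pos: [0.6049, 0.0108, 0.1452]
ee_rot: [3.142, 0.0, -2.752]
wrist_force: [-0.1, 0.2, -0.4]
width: 0.0004
time: 11.3
tool_pos: [0.6054, 0.0108, 0.0721]
ee_rot: [-3.141, 0.001, -2.752]
wrist_force: [-0.0, 0.2, -0.4]
width: 0.0005
top lens 437 [ 0.5232 -0.0092] rad 0.0366 q 0.792 r 0.1556
 bar q 0.791 26
scene lens 64 [ 0.5378 -0.0047] rad 0.0275 q 0.839 r 0.1418
 bar q 1.306 26
pos [0.6051 0.0109 0.0716] rot [-3.141e+00  1.000e-03 -2.752e+00] shift mm [28.8 53.6 -1.4] tool x dir deg -157.7 j [-0.08  0.25  1.4   0.    1.49 -2.04] t 11.4 f [-0.7  -0.28  0.38]
```

```bash
python3 -m creep '[[[3,9,0,0],[2,10,0,0],[4,6,0,0],[4,6,0,0],[4,5,0,0],[4,6,0,0],[0,0,0,0]]]'; python3 q.py g;python3 -m creep '[[[2,6,0,0],[2,6,0,0],[2,5,0,0],[2,5,0,0],[0,5,0,0],[0,5,0,0],[0,5,0,0],[0,0,0,0]]]';python3 q.py h; python3 t.py '[.547,.0799,.073]'
```

```text
time: 12.28
tool_pos: [0.5683, 0.0423, 0.0711]
ee_rot: [3.14, -0.001, -2.752]
wrist_force: [-0.4, -0.5, -0.5]
width: 0.0007
top lens 482 [0.4964 0.0313] rad 0.0365 q 0.479 r 0.1556
 bar q 0.478 6
scene lens 78 [0.5025 0.031 ] rad 0.0332 q 0.497 r 0.1501
time: 13.38
tool_pos: [0.5473, 0.0738, 0.071]
ee_rot: [3.14, -0.001, -2.751]
wrist_force: [0.2, -0.9, -0.0]
width: 0.0005
top lens 485 [0.4813 0.0944] rad 0.0366 q 0.06 r 0.1568
scene lens 100 [0.4869 0.0924] rad 0.0362 q 0.074 r 0.1511
 bar q 0.225 10
pos [0.5473 0.0736 0.0709] rot [ 3.140e+00 -1.000e-03 -2.752e+00] shift mm [-2.1  5.9 -2.1] tool x dir deg -157.7 j [ 0.03  0.14  1.53  0.    1.48 -1.93] t 13.475 f [0.58 0.89 0.26]
```

```bash
python3 -m creep '[[[-1,2,0,0],[-1,2,0,0],[0,1.5,0,0],[0,0,0,0],[0,0,0,0]]]'; python3 q.py i; python3 t.py '[.547,.0799,.073]'
```

```text
time: 14.1
tool_pos: [0.5477, 0.0789, 0.071]
ee_rot: [3.141, -0.0, -2.752]
wrist_force: [-1.0, -0.9, -0.4]
width: 0.0004
top lens 480 [0.4814 0.1031] rad 0.0367 q 0.005 r 0.1568
scene lens 98 [0.4868 0.1033] rad 0.0362 q 0.002 r 0.1514
 bar q -0.023 9
pos [0.5478 0.0789 0.0711] rot [ 3.141  0.    -2.752] shift mm [ 0.4  1.2 -1.9] tool x dir deg -157.7 j [ 0.04  0.14  1.53  0.    1.47 -1.92] t 14.2 f [-0.09 -0.39 -1.23]
```

```bash
python3 -m creep '[[[0,-5,0,0],[0,-15,0,0],[0,-20,0,0],[0,0,-40,0],[0,0,-50,0],[0,0,-50,0],[0,0,0,0],[0,0,0,0]]]';python3 -m creep '[[[0,-50,0,0],[0,-50,0,0],[0,-50,0,0],[0,-50,0,0],[0,-50,0,0],[0,-30,0,0],[0,0,0,0],[0,0,0,0]]]'; python3 q.py j
python3 - <<'E'
from h import *
t=dict(np.load('last_top.npz')); s=dict(np.load('last_scene.npz'))
f=lambda i:cv2.resize(i,(560,400),interpolation=2)
cv2.imwrite('pics/j1.png',cv2.resize(np.vstack([f(t['color'][130:220,165:291]),f(s['color'][160:280,200:368])]),None,fx=.75,fy=.75)[...,::-1])
W,r,m=loupe(t)
for q in(.8,0,-.8):
    c=POST-.155*np.array([np.cos(q+YAW),np.sin(q+YAW)])
    k=(np.hypot(W[...,0]-c[0],W[...,1]-c[1])<.04)&(W[...,2]>.019)&(W[...,2]<.1)
    if k.sum(): print(q,k.sum(),W[k].mean(0).round(4))
E
python3 t.py '[.5,.1,.1]'
```

```text
time: 15.2
tool_pos: [0.5631, 0.0409, 0.2105]
ee_rot: [3.141, -0.0, -2.753]
wrist_force: [0.0, 0.8, -0.4]
width: 0.0007
time: 16.2
tool_pos: [0.6686, -0.2163, 0.2094]
ee_rot: [3.139, -0.002, -2.752]
wrist_force: [-0.1, 0.2, 0.1]
width: 0.0006
top lens 522 [0.4826 0.1029] rad 0.0369 q 0.006 r 0.1556
 bar q 0.017 27
scene lens 327 [0.4861 0.1023] rad 0.037 q 0.008 r 0.1521
 bar q 0.032 23
0.8 207 [ 0.5229 -0.0098  0.0429]
-0.8 252 [0.5337 0.2101 0.0473]
pos [ 0.6689 -0.2157  0.211 ] rot [ 3.141 -0.    -2.751] shift mm [ 35.9 356.3 111. ] tool x dir deg -157.6 j [-0.39  0.44  0.87  0.    1.83 -2.35] t 16.3 f [1.07 0.7  1.26]
```

View pics/j1.png

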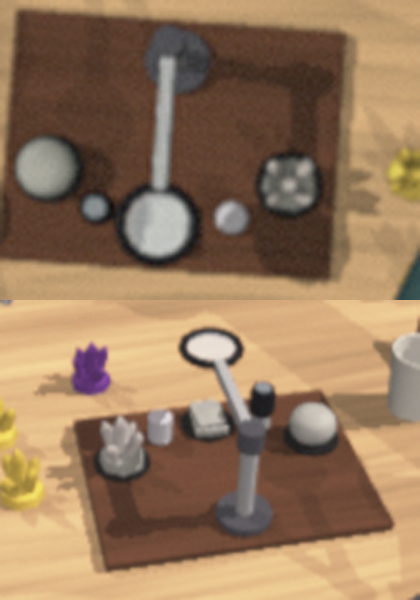

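The lens is at (0.4826, 0.1029), against the slab at (0.482, 0.1034). The crystal cluster, now in full view, measures (0.5229, −0.0098); the lens rested at (0.5232, −0.0097). Everything still stands and the robot is clear.

```bash
python3 -c "
from bench import ticket; print(ticket.close_job())"
```

```text
the job is handed in; nothing more can be done
None
```

I handed the job in at about 16 s. The lens rested over the crystal cluster untouched for over 3 s, then went to the flat slab, and the finger drew back clear of everything.

- **Crystal cluster:** the lens rested within 1 mm of the cluster's centre in the top view. The scene camera agreed to about 2 mm.
- **Slab:** the lens now stands within 1 mm of the slab's centre, at q ≈ 0.006.
- **Stones and other objects:** the crystal cluster and cobble are where they were. The eyepiece, film can and slab still stand in the last picture. I did not re-measure the items off the board.

**Checks that disagreed:**
- **Tip height:** the reported tool height was about 30 mm lower than where the shut fingertips appear in the pictures. My first push therefore passed over the bar without moving it; I saw this in the images and went lower.
- **Camera offset:** the two cameras differ by about 4 mm in x, so I compared lens and stones within the same view.
- **Wrist force:** it stayed within noise, about 1 N, so it neither confirmed nor ruled out contact. I judged the pushes by camera.

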